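# Set out the stitching and edge-finishing station round the spool tray

### The arm

A 7-joint arm with a two-finger parallel gripper is mounted at the origin on the work surface; the furniture and walls round the work are solid. World frame = base frame: x ahead of the robot, y to its left, z up, the work surface at z = 0. Lengths are in m, angles in rad, forces in N, time in s.
With the tool pointing down it reaches from about 0.425 to 0.875 m from the base axis. Payload 9.9 kg.
Tool frame: the origin (TCP) lies between the finger pads; the fingertips stand 17 mm ahead of it and the grasp point (between the pads) lies 2 mm behind it; z points along the fingers, y is the line along which they close (so a half turn about z gives the same grasp; the last joint's range is limited). The gripper opens to 85 mm and grips with 20 to 120 N. Pads are 22 mm wide; open, the fingers measure 114 mm over their backs; the gripper's body (76 mm by 85 mm) begins 54 mm behind the grasp point. The pads swing forward as they close: fully open they stand 13 mm farther back than shut.
Start: joints at [-1.426, 0.576, 0.025, 1.437, -0.015, 1.129, -0.057], TCP at [0.153, 0.657, 0.248] pointing down, gripper open.
Joint ranges: [-2.76, 2.76], [-0.34, 2.15], [-1.52, 1.57], [0.19, 2.46], [-1.09, 4.23], [0.17, 1.99], [-2.82, 2.82]. Speed limits (rad/s): [2.22, 2.22, 3.01, 3.01, 3.14, 3.14, 3.14].

### API

Orientations are given as a unit quaternion [x, y, z, w].
In Python, from rig import get_state, grab_frame, job_done gives the robot as it stands.
- The arm moves only by the tool jog_arm, never from a script. Its arguments are lists of equal length, an entry for each row: "xyz": the shift along the tool's x, y, z in mm, a list of three; "turn": the turn about the tool's z in degrees. In form: {"xyz": [[tx, ty, tz], ...], "turn": [turn, ...]}. A call has 1 to 20 rows; each row shifts and turns the commanded pose from where the row before left it, along the tool's axes as they then stand; what a row does not reach is not made up. A row lasts 1/8 s, in which the tool goes at most 62.5 mm and 10.7 degrees, less where a joint would pass 70% of its speed; a pose out of reach is approached as far as the arm can. A call is refused whole if a number of a shift passes 62.5 or a number of a turn 10.7, either way. A call with a gripper value outside its range is refused whole. "gripper" is the finger opening in mm, from 0 to 85.4, set as the call begins (left out, the last holds). The fingers move at their own pace and stop on an object; "grip_force" is the grip in N (left out, the last holds). Time passes only in rows, so rows that do not move let the fingers close. It gives the time, the measured TCP pose, the force, the opening and the grip force at its end, in the units of the state.
- get_state(): the state, without advancing time (a new reading comes with each control period).
- grab_frame(name): name is "side" or "top" or "wrist"; returns a dict with "color" (400x640x3 uint8, red, green, blue), "fov_y" (degrees; the focal length in pixels is half the picture's height over the tangent of half this angle, whatever the lens; pixels are square), "cx", "cy" (the principal point, pixels), "pose" (4x4, takes a point from camera to world coordinates); the wrist camera has in their place "T_tool_cam" (4x4, takes a point from camera to tool coordinates, whose origin is the TCP and whose axes are the flange's). Camera axes: x right, y up, looking along -z (the intrinsics and any distortion apply to the point x, -y, -z); pixel columns grow to the right and rows downward; lengths in m; the calibration is good to about 2 mm. The wrist camera is an equidistant fisheye: a pixel r from the principal point sees the ray r / f radians off the axis. A picture is of the moment at which its call begins: read the wrist's pose just before it. There is no depth.
- job_done(): hands the job in; it is judged then, once.
The state is a dict: "time": time; "joints": joint angles; "joint_velocities": joint speeds; "joint_efforts": joint torques, N m; "tool_pos": TCP position; "orientation": TCP orientation; "ft_force": force on the tool from outside, world axes, zero at the start; "ft_torque": the same for the moment, N m; "gripper_width": opening from 0.0 (shut) to 1.0 (fully open); "gripper_force": force on a finger pad.
Only numpy, scipy, OpenCV 4.12 (cv2) and the standard library are available. Lean on these libraries where they do the work, as an engineer would, in place of code of your own. Each camera call takes 0.05 s, during which the arm holds its last target. There are 200 camera calls.

### The job

Set out the stitching station round the wooden spool tray. Stand the tall spool upright in the gap between the two spools in the tray; stand the wax tin on the bench off the tray end next to the smallest spool and the small paint bottle off the other end, both in line with the row and leaving 25 mm to the tray; and put the beeswax block flat on the middle of the tin's lid. Do not shift or knock over the two spools already in the tray or the binder clip.

Things in the scene. Friction and masses are not known exactly. Their poses are not given: they have to be found in the camera images.
- spool_tray: Low wooden tray fixed to the bench, 66 mm wide (x) by 156 mm long (y, the row of spools); origin at the centre of its underside. x points to the far long side, -x to the robot's side; ends at y = +-78 mm, +y the left one. Floor 6 mm up, long walls 20 mm high, end walls 30 mm. Spools stand at about y = +-50 mm; the free gap between them is 60 mm, its middle within 1 mm of y = 0.
- mid_spool_mid (a point): Middle-sized thread spool, 42 mm diameter, 70 mm high, loose, standing upright in one end of the tray (which end varies). The point is at its centre, half-way up; z along its axis.
- small_spool_mid (a point): Smallest thread spool, 38 mm diameter, 55 mm high, loose, standing upright in the other end of the tray. The point is at its centre, half-way up; z along its axis.
- tall_spool_mid (a point): Tall, thickest thread spool, 48 mm diameter, 90 mm high, about 0.12 kg, standing upright on the bench. The point is at its centre, half-way up; z along its axis.
- wax_tin_mid (a point): Round, low wax tin with a lid that stays shut, 68 mm diameter, 34 mm high, lying on its base on the bench. The point is at its centre, half-way up; z up through the lid.
- beeswax_mid (a point): Yellow beeswax block with rounded edges, 37 mm (its x) by 53 mm (its y) by 20 mm high, lying flat on the shut clear lid of the black organiser case, 51 mm above the bench. The point is at its centre, half-way up. The case does not move; with its latches it covers x 0.19 to 0.51 m, y -0.27 to -0.01 m of the bench.
- paint_bottle_mid (a point): Small round brown bottle with a fixed black cap, 36 mm diameter at the body, 75 mm high (grip it round the body, at about half its height), standing upright on the bench. The point is at its centre, half-way up; z along its axis.
- binder_clip_mid (a point): Bystander, to be left alone: loose black binder clip, 24 x 32 x 40 mm high, standing on the bench among the things. The point is at its centre, half-way up. (Left of the work stands a fixed drawer cabinet, 0.235 m high, over x 0.11 to 0.47 m, y 0.20 to 0.47 m: swing the arm clear of it.)
Not all that is in view belongs to the job. What is shaped like the part that bears beeswax_mid but blue is not meant.

How it is judged:
At the end, for the whole second after the job is handed in: Tall spool on the tray floor within 12 mm of the tray's middle; tin off the end by the smallest spool, paint bottle off the other, each 25 mm (+-15) from the tray and in line within 15 mm; wax flat on the tin within 15 mm of centre; all upright, on their bases and released (x of tall_spool_mid in the frame of spool_tray between -0.012 and 0.012 m and y of tall_spool_mid in the frame of spool_tray between -0.012 and 0.012 m and x of wax_tin_mid in the frame of spool_tray between -0.015 and 0.015 m and x of paint_bottle_mid in the frame of spool_tray between -0.015 and 0.015 m and ((y of small_spool_mid in the frame of spool_tray above 0 m and y of wax_tin_mid in the frame of spool_tray between 0.122 and 0.152 m and y of paint_bottle_mid in the frame of spool_tray between -0.136 and -0.106 m) or (y of small_spool_mid in the frame of spool_tray below 0 m and y of wax_tin_mid in the frame of spool_tray between -0.152 and -0.122 m and y of paint_bottle_mid in the frame of spool_tray between 0.106 and 0.136 m)) and height (world z) of tall_spool_mid below 0.056 m and height (world z) of wax_tin_mid below 0.021 m and height (world z) of paint_bottle_mid below 0.0425 m and horizontal distance between beeswax_mid and wax_tin_mid below 0.015 m and height (world z) of beeswax_mid between 0.039 and 0.05 m and angle between beeswax_mid's own z axis and vertical below 0.15 rad and angle between each of tall_spool_mid, wax_tin_mid, paint_bottle_mid, small_spool_mid, mid_spool_mid's own z axis and vertical below 0.1 rad and contact force between the fingers and anything else below 0.1 N); the robot touches nothing.
It fails at once if a spool already in the tray is shifted by more than 10 mm (distance of any of mid_spool_mid, small_spool_mid from where it was at the start of the episode above 0.01 m).
It fails at once if the binder clip is shifted by more than 15 mm (distance of binder_clip_mid from where it was at the start of the episode above 0.015 m).
It also fails if it takes over 131 s, if anything falls off the work surface, if the arm or the gripper's body presses on something with over 40 N, if the wrist force passes 120 N, or if a joint passes its speed limit or range.

## Working session

There is one attempt and no reset: what is moved stays moved. The work goes in short steps, Python scripts to look and compute and a tool call to move; the robot and the scene stay as the last step left them, time stands still between calls to the robot, and variables do not carry over. Pictures are saved under pics/ and viewed, at most 14 in all, crops included, and the job is handed in when it is done.

Besides the shell and the picture viewer there is one more tool, called after "Emit:" as name(argument=value, ...), one argument or row to a line, values as JSON. jog_arm: Moves the arm, as the interface text tells. Its arguments: {"type":"object","properties":{"xyz":{"type":"array"},"turn":{"type":"array"},"gripper":{"type":"number"},"grip_force":{"type":"number"}},"required":["xyz","turn"]}

```bash
ls; mkdir -p pics
cat > h.py <<'E'
import numpy as np, cv2
from rig import get_state, grab_frame, job_done
from scipy.spatial.transform import Rotation as R
def snap(n,f):
    s=get_state(); g=grab_frame(n)
    cv2.imwrite(f'pics/{f}.png',g['color'][:,:,::-1])
    if n=='wrist':
        T=np.eye(4);T[:3,:3]=R.from_quat(s['orientation']).as_matrix();T[:3,3]=s['tool_pos']
        g['pose']=T@g['T_tool_cam']
    np.save(f'pics/{f}.npy',dict(pose=g['pose'],cx=g['cx'],cy=g['cy'],fov=g['fov_y'],fish=n=='wrist'),allow_pickle=True)
    return g
def ray(f,u,v):
    c=np.load(f'pics/{f}.npy',allow_pickle=True).item()
    fl=200/np.tan(np.radians(c['fov']/2)); a=u-c['cx'];b=v-c['cy']
    if c['fish']:
        r=np.hypot(a,b)+1e-9; d=np.array([np.sin(r/fl)*a/r,-np.sin(r/fl)*b/r,-np.cos(r/fl)])
    else: d=np.array([a/fl,-b/fl,-1])
    P=np.array(c['pose']); return P[:3,3],P[:3,:3]@d
def onz(f,u,v,z):
    o,d=ray(f,u,v); return (o+d*(z-o[2])/d[2])[:2]
def proj(f,p):
    c=np.load(f'pics/{f}.npy',allow_pickle=True).item()
    fl=200/np.tan(np.radians(c['fov']/2)); P=np.array(c['pose']); q=P[:3,:3].T@(np.array(p)-P[:3,3])
    a,b=q[0],-q[1]
    if c['fish']:
        h=np.hypot(a,b)+1e-9; t=np.arctan2(h,-q[2])*fl; return c['cx']+a/h*t,c['cy']+b/h*t
    return c['cx']-a/q[2]*fl,c['cy']-b/q[2]*fl
E
python3 - <<'E'
from h import *
for n in('top','side'):
    g=snap(n,n+'0'); print(n,g['fov_y'],g['cx'],g['cy'],np.round(g['pose'],3).tolist(), [k for k in g])
s=get_state(); print(s)
a=cv2.imread('pics/top0.png');b=cv2.imread('pics/side0.png')
E
```

```text
pics
top 42.39442484380433 317.6374556618701 198.02474139438743 [[-0.002, 0.985, -0.172, 0.301], [-1.0, -0.002, -0.004, -0.201], [-0.004, 0.172, 0.985, 1.058], [0.0, 0.0, 0.0, 1.0]] ['color', 'fov_y', 'cx', 'cy', 'pose']
side 43.44878888818014 322.3321993858751 198.02965567266773 [[0.999, 0.024, -0.044, 0.437], [-0.05, 0.452, -0.891, -1.208], [-0.002, 0.892, 0.453, 0.605], [0.0, 0.0, 0.0, 1.0]] ['color', 'fov_y', 'cx', 'cy', 'pose']
{'time': 0.1, 'joints': array([-1.42577961,  0.57644035,  0.02483199,  1.43782119, -0.01500128,
        1.128992  , -0.05651014]), 'joint_velocities': array([-0.00282225, -0.00148734, -0.00013138, -0.00157137, -0.0002375 ,
       -0.00173752,  0.00035011]), 'joint_efforts': array([ 6.29097674e-03, -7.67308187e+01,  2.25780308e+00, -2.86608732e+01,
        1.58740778e-02,  8.46274663e-03, -8.85634904e-06]), 'tool_pos': array([0.15300406, 0.65704353, 0.24753467]), 'orientation': array([ 1.14141646e-01,  9.93464212e-01, -7.36508704e-04, -5.15820701e-05]), 'ft_force': array([0.85890611, 0.10536082, 0.30705284]), 'ft_torque': array([0.06462761, 0.04913933, 0.00806377]), 'gripper_force': 0.0, 'gripper_width': 0.9966195971242844}
```

View pics/top0.png

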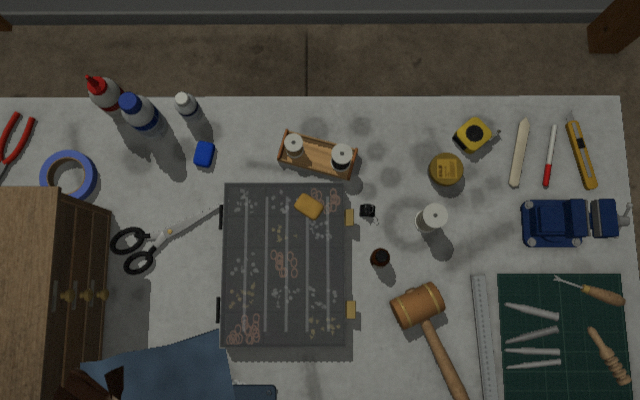

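View pics/side0.png

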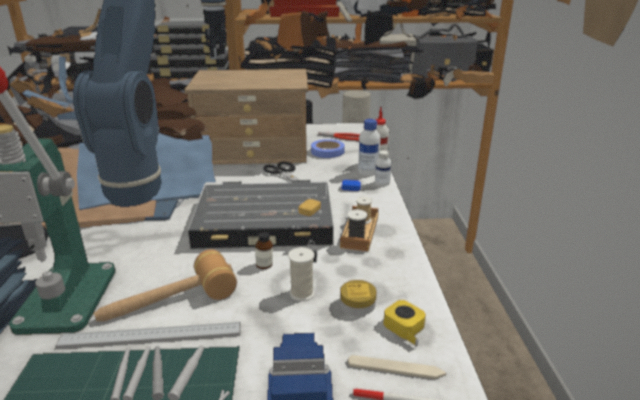

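Run:
```python
from h import *
a=cv2.imread('pics/top0.png')
c=a[110:280,265:475]
cv2.imwrite('pics/topc.png',cv2.resize(c,None,fx=3.5,fy=3.5,interpolation=cv2.INTER_CUBIC))
hsv=cv2.cvtColor(a,cv2.COLOR_BGR2HSV)
print([a[v,u].tolist() for u,v in((309,207),(446,169),(293,142),(342,152),(433,215),(381,257),(367,211),(300,140),(318,155))])
for n,uv,z in(('wax',(309,207),.071),('tin',(446,169),.034),('tall',(433,217),.09),('bottle',(380,257),.075),('clip',(367,210),.04),('s1',(294,145),.065),('s2',(342,156),.065),('tray',(317,155),.02)): print(n,onz('top0',*uv,z).round(4))
```

```text
[[45, 99, 125], [34, 91, 113], [54, 60, 59], [67, 75, 73], [89, 98, 97], [23, 20, 21], [16, 18, 17], [134, 145, 146], [65, 105, 134]]
wax [ 0.4564 -0.1811]
tin [ 0.5397 -0.4588]
tall [ 0.4337 -0.416 ]
bottle [ 0.3595 -0.3158]
clip [ 0.4549 -0.2961]
s1 [ 0.5823 -0.151 ]
s2 [ 0.5595 -0.2462]
tray [ 0.5734 -0.1965]
```

View pics/topc.png

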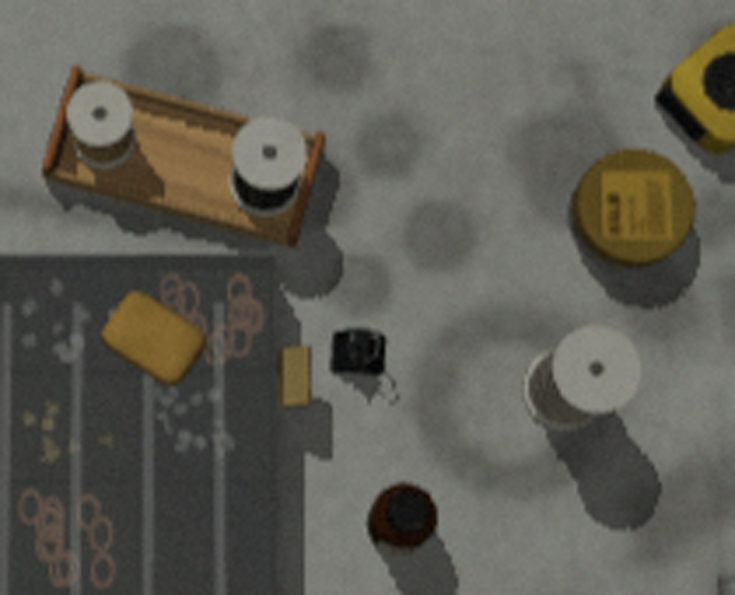

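Run:
```python
from h import *
a=cv2.imread('pics/top0.png')
P=lambda u,v,z:onz('top0',265+u/3.5-.36,110+v/3.5-.36,z)
cs=[P(u,v,.03) for u,v in((78,68),(43,172),(322,135),(293,243))]
print('tray',np.round(cs,4).tolist(),np.mean(cs,0).round(4),'L',np.linalg.norm((cs[0]+cs[1]-cs[2]-cs[3])/2),'W',np.linalg.norm(cs[0]-cs[1]),np.linalg.norm(cs[2]-cs[3]))
d=(cs[0]+cs[1]-cs[2]-cs[3]); w=cs[0]+cs[2]-cs[1]-cs[3]; print('yaw',np.degrees(np.arctan2(-d[0],d[1])),np.degrees(np.arctan2(w[1],w[0])))
for n,u,v,z in(('small',100,115,.061),('mid',269,152,.076),('tin',634,208,.034),('tall',597,369,.09),('bottlecap',408,512,.075),('clip',358,350,.04)):print(n,P(u,v,z).round(4))
hsv=cv2.cvtColor(a,cv2.COLOR_BGR2HSV)
m=cv2.inRange(hsv,(12,110,60),(35,255,255)); mm=np.zeros_like(m); mm[188:224,290:328]=m[188:224,290:328]
cn=max(cv2.findContours(mm,0,2)[0],key=cv2.contourArea); 
q=np.array([onz('top0',*p[0],.066) for p in cn],np.float32); r=cv2.minAreaRect(q*1000);print('wax',r)
```

```text
tray [[0.6263, -0.1343], [0.5631, -0.1143], [0.585, -0.2781], [0.5202, -0.2603]] [ 0.5736 -0.1968] L 0.15086391886078182 W 0.06636227743025239 0.06721222774530067
yaw -16.217280042484976 -16.441867165711823
small [ 0.5886 -0.1491]
mid [ 0.5625 -0.2448]
tin [ 0.5396 -0.4583]
tall [ 0.4374 -0.4203]
bottlecap [ 0.3615 -0.3182]
clip [ 0.4556 -0.296 ]
wax ((459.3204650878906, -179.34927368164062), (51.71042251586914, 36.45491409301758), 56.01504135131836)
```

Emit:
jog_arm(
  xyz=[
    [0, 0, -17],
    [0, 0, -17],
    [0, 0, -17],
    [0, 0, -17],
    [0, 0, -17],
    [0, 0, -17],
    [0, 0, -17],
    [0, 0, -17],
    [0, 0, -17],
    [0, 0, 0],
  ],
  turn=[10.35, 10.35, 10.35, 10.35, 10.35, 10.35, 10.35, 10.35, 10.35, 0],
)

```text
time: 1.35
tool_pos: [0.1532, 0.6578, 0.4019]
orientation: [0.8, 0.6, 0.001, -0.0]
ft_force: [-1.1, -0.1, -0.7]
gripper_width: 0.999
gripper_force: 0.0
```

```bash
cat > plan.py <<'E'
import sys; from h import *
# usage: plan.py x y z [yaw_of_tool_y_deg]: remaining shift in current tool axes (mm) and turn
a=[float(v) for v in sys.argv[1:]]
s=get_state(); M=R.from_quat(s['orientation']).as_matrix()
yaw=np.degrees(np.arctan2(M[1,1],M[0,1]))
print('t',s['time'],'pos',s['tool_pos'].round(4),'yaw',yaw.round(2),'tilt',M[:2,2].round(4),'shift',(M.T@(np.array(a[:3])-s['tool_pos'])*1e3).round(1),'F',s['ft_force'].round(1),'w',round(s['gripper_width']*85.4,1))
if len(a)>3: print('turn',round((yaw-a[3]+90)%180-90,2))
E
for p in ".53 .40 .4 -16.3" ".62 0 .4" ".437 -.42 .25"; do python3 plan.py $p; done
```

```text
t 1.35 pos [0.1532 0.6578 0.4019] yaw -16.19 tilt [0.0007 0.0012] shift [-142.4  433.8    1.8] F [-1.1 -0.1 -0.7] w 85.3
turn 0.11
t 1.35 pos [0.1532 0.6578 0.4019] yaw -16.19 tilt [0.0007 0.0012] shift [-501.5  631.8    1.4] F [-1.1 -0.1 -0.7] w 85.3
t 1.35 pos [0.1532 0.6578 0.4019] yaw -16.19 tilt [0.0007 0.0012] shift [-956.   573.1  150.8] F [-1.1 -0.1 -0.7] w 85.3
```

Emit:
jog_arm(
  xyz=[
    [-14.2, 43.4, 0],
    [-14.2, 43.4, 0],
    [-14.2, 43.4, 0],
    [-14.2, 43.4, 0],
    [-14.2, 43.4, 0],
    [-14.2, 43.4, 0],
    [-14.2, 43.4, 0],
    [-14.2, 43.4, 0],
    [-14.2, 43.4, 0],
    [-14.2, 43.4, 0],
    [-40, 22, 0],
    [-40, 22, 0],
    [-40, 22, 0],
    [-40, 22, 0],
    [-40, 22, 0],
    [-40, 22, 0],
    [-40, 22, 0],
    [-40, 22, 0],
    [-40, 22, 0],
  ],
  turn=[0, 0, 0, 0, 0, 0, 0, 0, 0, 0, 0, 0, 0, 0, 0, 0, 0, 0, 0],
)

```text
time: 3.72
tool_pos: [0.6191, -0.0028, 0.4002]
orientation: [0.798, 0.602, -0.001, -0.0]
ft_force: [0.3, 0.6, -0.2]
gripper_width: 1.004
gripper_force: 0.0
```

```bash
python3 plan.py .50 -.33 .32 -16.3
```

```text
t 3.725 pos [ 0.6191 -0.0028  0.4002] yaw -15.95 tilt [-0.0014 -0.    ] shift [-347.3  -24.5   80.3] F [ 0.3  0.6 -0.2] w 85.7
turn 0.35
```

Take a wrist look from a central spot to refine everything.

Emit:
jog_arm(
  xyz=[
    [-43.4, -3, 10],
    [-43.4, -3, 10],
    [-43.4, -3, 10],
    [-43.4, -3, 10],
    [-43.4, -3, 10],
    [-43.4, -3, 10],
    [-43.4, -3, 10],
    [-43.4, -3, 10],
    [0, 0, 0],
    [0, 0, 0],
  ],
  turn=[0.35, 0, 0, 0, 0, 0, 0, 0, 0, 0],
)

```text
time: 4.97
tool_pos: [0.4973, -0.3267, 0.3205]
orientation: [0.801, 0.599, 0.0, -0.001]
ft_force: [-0.1, 0.4, -1.1]
gripper_width: 0.999
gripper_force: 0.0
```

Run:
```python
from h import *
snap('wrist','w1'); print(get_state()['tool_pos'])
for n,p in dict(tall=(.4374,-.4203,.09),tin=(.5396,-.4583,.034),bot=(.3615,-.3182,.075),clip=(.4556,-.296,.04),wax=(.4593,-.1793,.071),C=(.574,-.197,.006),small=(.5886,-.1491,.061),mid=(.5625,-.2448,.076)).items(): print(n,np.round(proj('w1',p),1))
```

```text
[ 0.49773134 -0.32626021  0.32078337]
tall [294.4 247.8]
tin [371.7 235.4]
bot [215.9 187. ]
clip [282.  145.3]
wax [254.2  57.8]
C [345.1  53.2]
small [348.8   8.4]
mid [352.   83.3]
```

View pics/w1.png

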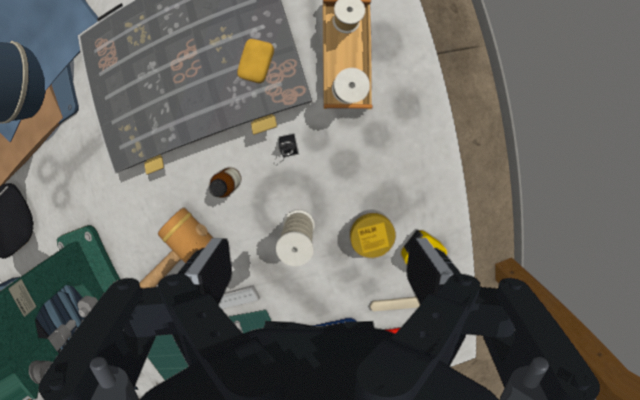

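```bash
python3 plan.py .438 -.421 .058 -16.3
```

```text
t 5.025 pos [ 0.4977 -0.3263  0.3208] yaw -16.42 tilt [-0.0004  0.001 ] shift [-108.   -30.4  262.7] F [-0.2  1.2  1.2] w 85.8
turn -0.12
```

Emit:
jog_arm(
  xyz=[
    [-27, -7.6, 10],
    [-27, -7.6, 20],
    [-27, -7.6, 20],
    [-27, -7.6, 30],
    [0, 0, 30],
    [0, 0, 20],
    [0, 0, 0],
    [0, 0, 0],
  ],
  turn=[0, 0, 0, 0, 0, 0, 0, 0],
)

```text
time: 6.02
tool_pos: [0.4382, -0.4219, 0.1922]
orientation: [0.801, 0.598, 0.0, 0.001]
ft_force: [-0.2, 0.3, 0.5]
gripper_width: 1.006
gripper_force: 0.0
```

```bash
python3 - <<'E'
from h import *
snap('wrist','w2')
a=cv2.imread('pics/w2.png'); cv2.imwrite('pics/w2s.png',a)
for n,p in dict(tall=(.438,-.421,.09),tin=(.5396,-.4583,.034),bot=(.3615,-.3182,.075),clip=(.4556,-.296,.04)).items(): print(n,np.round(proj('w2',p),1))
E
python3 plan.py .438 -.421 .058 -16.3
```

```text
tall [317.6 194.9]
tin [426.8 185.7]
bot [192.6  99.5]
clip [296.8  43.7]
t 6.075 pos [ 0.4381 -0.4221  0.1924] yaw -16.53 tilt [ 0.0013 -0.001 ] shift [  1.1  -0.6 134.4] F [-0.6 -0.9 -0.4] w 85.4
turn -0.23
```

View pics/w2.png

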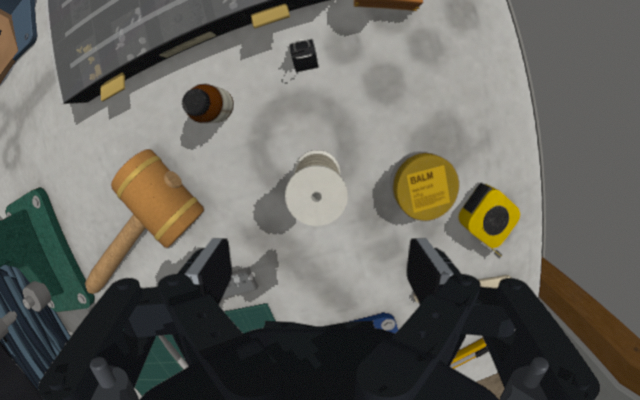

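Emit:
jog_arm(
  xyz=[
    [0, 0, 25],
    [0, 0, 30],
    [0, 0, 30],
    [0, 0, 25],
    [0, 0, 24],
    [0, 0, 0],
    [0, 0, 0],
  ],
  turn=[0, 0, 0, 0, 0, 0, 0],
)

```text
time: 6.95
tool_pos: [0.4379, -0.4228, 0.0586]
orientation: [0.802, 0.598, 0.0, 0.001]
ft_force: [0.6, 0.2, -0.1]
gripper_width: 1.0
gripper_force: 0.0
```

Emit:
jog_arm(
  xyz=[
    [0, 0, 0],
    [0, 0, 0],
    [0, 0, 0],
    [0, 0, 0],
    [0, 0, 0],
    [0, 0, 0],
    [0, 0, 0],
    [0, 0, 0],
  ],
  turn=[0, 0, 0, 0, 0, 0, 0, 0],
  gripper=30,
  grip_force=35,
)

```text
time: 7.95
tool_pos: [0.4374, -0.4225, 0.0581]
orientation: [0.802, 0.598, 0.0, 0.0]
ft_force: [-1.2, 0.5, 6.4]
gripper_width: 0.554
gripper_force: 35.0
```

```bash
python3 plan.py .574 -.197 .066 -16.3; python3 -c "
from h import *
print(onz('w2',199,103,.075),onz('w2',303,50,.04), onz('w2',426,188,.034))"
```

```text
t 7.95 pos [ 0.4374 -0.4225  0.0581] yaw -16.61 tilt [ 0.0008 -0.0005] shift [255.1  66.4  -7.9] F [-1.2  0.5  6.4] w 47.3
turn -0.31
[ 0.36598937 -0.32304686] [ 0.4591779  -0.30336418] [ 0.53829734 -0.4603317 ]
```

Emit:
jog_arm(
  xyz=[
    [0, 0, -15],
    [0, 0, -30],
    [0, 0, -35],
    [0, 0, -35],
    [0, 0, -35],
    [32, 8.3, 0],
    [32, 8.3, 0],
    [32, 8.3, 0],
    [32, 8.3, 0],
    [32, 8.3, 0],
    [32, 8.3, 0],
    [32, 8.3, 0],
    [31, 8.3, 0],
    [0, 0, 0],
    [0, 0, 0],
  ],
  turn=[0, 0, 0, 0, 0, 0, 0, 0, 0, 0, 0, 0, -0.3, 0, 0],
)

```text
time: 9.82
tool_pos: [0.5733, -0.1974, 0.2079]
orientation: [0.8, 0.599, -0.0, 0.0]
ft_force: [0.4, -0.9, -1.4]
gripper_width: 0.557
gripper_force: 36.4
```

```bash
python3 - <<'E'
from h import *
snap('wrist','w3');snap('top','t3')
for n,p in dict(small=(.5886,-.1491,.061),mid=(.5625,-.2448,.076)).items(): print(n,np.round(proj('w3',p),1))
C=np.array([.574,-.197]); y=np.array([.281,.96]); x=np.array([.96,-.281])
for a,b in((.033,.078),(-.033,.078),(.033,-.078),(-.033,-.078)): print(np.round(proj('w3',[*(C+a*x+b*y),.03]),1))
E
python3 plan.py .574 -.197 .066 -16.3
```

```text
small [319.6 126.1]
mid [321.5 237.7]
[352.9  96.2]
[285.   96.2]
[349.2 244.5]
[288.5 244.5]
t 9.925 pos [ 0.5731 -0.198   0.2078] yaw -16.41 tilt [ 0.0001 -0.0006] shift [  1.3   0.5 141.8] F [ 0.6 -0.6 -0.8] w 47.4
turn -0.11
```

View pics/w3.png

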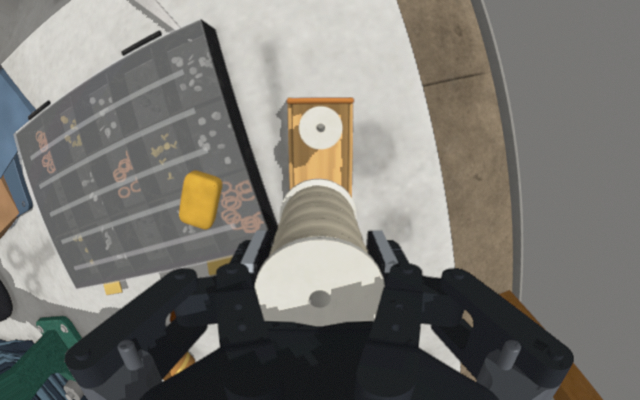

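Emit:
jog_arm(
  xyz=[
    [1.2, 1.2, 25],
    [0, 0, 30],
    [0, 0, 30],
    [0, 0, 25],
    [0, 0, 15],
    [0, 0, 10],
    [0, 0, 4],
    [0, 0, 0],
    [0, 0, 0],
  ],
  turn=[0, 0, 0, 0, 0, 0, 0, 0, 0],
)

```text
time: 11.05
tool_pos: [0.5757, -0.1962, 0.069]
orientation: [0.8, 0.6, 0.0, 0.0]
ft_force: [0.4, -0.1, -2.3]
gripper_width: 0.557
gripper_force: 36.4
```

```bash
python3 plan.py .5748 -.1972 .0645 -16.3
```

```text
t 11.05 pos [ 0.5757 -0.1962  0.069 ] yaw -16.31 tilt [ 0.001  -0.0003] shift [-1.2 -0.5  4.5] F [ 0.4 -0.1 -2.3] w 47.5
turn -0.01
```

Emit:
jog_arm(
  xyz=[
    [-1.0, -0.5, 2],
    [0, 0, 1.5],
    [0, 0, 1],
    [0, 0, 0.5],
    [0, 0, 0],
  ],
  turn=[0, 0, 0, 0, 0],
)

```text
time: 11.68
tool_pos: [0.5745, -0.1969, 0.0641]
orientation: [0.8, 0.6, 0.0, 0.0]
ft_force: [-3.3, 2.0, 8.6]
gripper_width: 0.551
gripper_force: 37.2
```

Emit:
jog_arm(
  xyz=[
    [0, 0, 0],
    [0, 0, 0],
    [0, 0, 0],
    [0, 0, 0],
    [0, 0, 0],
  ],
  turn=[0, 0, 0, 0, 0],
  gripper=75,
)

```text
time: 12.3
tool_pos: [0.5745, -0.1969, 0.0633]
orientation: [0.8, 0.6, -0.0, 0.0]
ft_force: [0.1, -0.3, 0.2]
gripper_width: 0.878
gripper_force: 0.0
```

Emit:
jog_arm(
  xyz=[
    [0, 0, -10],
    [0, 0, -25],
    [0, 0, -35],
    [0, 0, -35],
    [0, 0, -35],
    [0, 0, -10],
    [0, 0, 0],
    [0, 0, 0],
  ],
  turn=[0, 0, 0, 0, 0, 0, 0, 0],
)

```text
time: 13.3
tool_pos: [0.574, -0.1965, 0.2122]
orientation: [0.8, 0.6, -0.001, -0.001]
ft_force: [0.0, 0.2, -1.5]
gripper_width: 0.877
gripper_force: 0.0
```

```bash
python3 - <<'E'
from h import *
snap('wrist','w4');snap('top','t4')
C=np.array([.574,-.197])
for n,p in dict(small=(.5886,-.1491,.061),mid=(.5625,-.2448,.076),tall=(.5748,-.1972,.096)).items(): print(n,np.round(proj('w4',p),1),np.round(proj('t4',p),1))
a=cv2.imread('pics/w4.png')[70:290,200:440]; b=cv2.imread('pics/t4.png')[110:220,265:385]
cv2.imwrite('pics/w4c.png',np.hstack([cv2.resize(a,None,fx=1.6,fy=1.6),cv2.resize(b,(384,352),interpolation=cv2.INTER_CUBIC)]))
E
python3 plan.py .539 -.459 .15 -16.3
```

```text
small [319.6 127.2] [293.2 142.5]
mid [321.4 237. ] [341.5 153.1]
tall [319.8 191.7] [317.2 144.3]
t 13.4 pos [ 0.574  -0.1966  0.2121] yaw -16.31 tilt [-0.002   0.0005] shift [-261.7   40.2   62.1] F [-0.4 -0.2  1.1] w 75.2
turn -0.01
```

View pics/w4c.png

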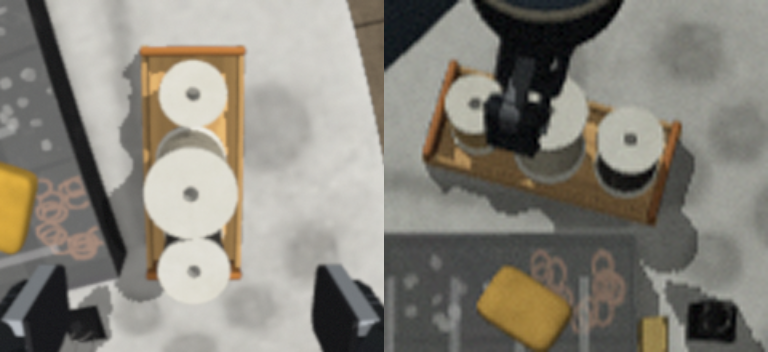

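Run:
```python
from h import *
cs=np.array([onz('w4',u,v,.03) for u,v in((287.5,99.5),(353,99.5),(292,243),(351.5,243.5))])
C=cs.mean(0);d=cs[0]+cs[1]-cs[2]-cs[3];print(C,np.linalg.norm(d)/2,np.degrees(np.arctan2(-d[0],d[1])))
for n,u,v,z in(('small',320.6,128.7,.061),('tall',319.4,191.2,.096),('mid',321,239.7,.076)): print(n,onz('w4',u,v,z))
```

```text
[ 0.57597562 -0.19820103] 0.15333837632683903 -15.571118566113796
small [ 0.58910838 -0.15068501]
tall [ 0.57458307 -0.19670239]
mid [ 0.56140478 -0.2473314 ]
```

Emit:
jog_arm(
  xyz=[
    [-33, 5, 0],
    [-33, 5, 0],
    [-33, 5, 0],
    [-33, 5, 0],
    [-33, 5, 0],
    [-33, 5, 0],
    [-33, 5, 10],
    [-30, 5, 20],
    [0, 0, 15],
    [0, 0, 0],
    [0, 0, 0],
  ],
  turn=[0, 0, 0, 0, 0, 0, 0, 0, 0, 0, 0],
  gripper=85.4,
)

```text
time: 14.78
tool_pos: [0.5404, -0.4575, 0.1686]
orientation: [0.8, 0.6, 0.0, -0.0]
ft_force: [-0.1, -0.6, 0.4]
gripper_width: 0.998
gripper_force: 0.0
```

```bash
python3 - <<'E'
from h import *
snap('wrist','w5')
a=cv2.imread('pics/w5.png');hsv=cv2.cvtColor(a,cv2.COLOR_BGR2HSV)
m=cv2.inRange(hsv,(15,110,60),(35,255,255)); 
for c in cv2.findContours(m,0,2)[0]:
    if cv2.contourArea(c)>300: e=cv2.fitEllipse(c); print(e[0],e[1],onz('w5',*e[0],.03))
print(proj('w5',(.539,-.459,.034)))
E
python3 plan.py .539 -.459 .019 -16.3
```

```text
(617.3225708007812, 370.83154296875) (41.02648162841797, 308.0833435058594) [ 1.093123   -1.08144879]
(408.4975280761719, 221.6519317626953) (62.28702926635742, 65.21236419677734) [ 0.61214532 -0.51579759]
(66.36170196533203, 213.34873962402344) (75.76632690429688, 125.03936004638672) [ 0.2429664  -0.40587794]
(319.347900390625, 187.77967834472656) (75.21016693115234, 75.77835083007812) [ 0.54044138 -0.46065724]
(151.9312286376953, 17.22954559326172) (12.163816452026367, 46.73147964477539) [ 0.43575623 -0.25668907]
(np.float64(317.24311114543576), np.float64(187.63531601549812))
t 14.825 pos [ 0.5405 -0.4577  0.169 ] yaw -16.23 tilt [ 0.0009 -0.0001] shift [ -1.7  -1.2 150. ] F [-0.4  0.1 -0.9] w 85.1
turn 0.07
```

View pics/w5.png

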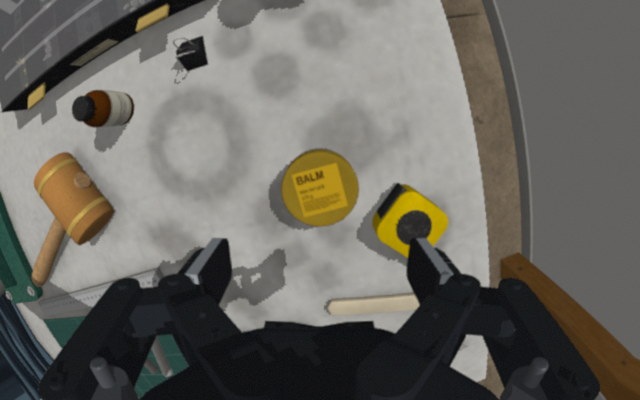

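Emit:
jog_arm(
  xyz=[
    [-2.5, 0.6, 0],
    [0, 0, 15],
    [0, 0, 15],
    [0, 0, 20],
    [0, 0, 20],
    [0, 0, 20],
    [0, 0, 15],
    [0, 0, 0],
    [0, 0, 0],
  ],
  turn=[-10, -10, -10, -10, 0, 0, 0, 0, 0],
)

```text
time: 15.95
tool_pos: [0.5397, -0.4614, 0.0638]
orientation: [0.547, 0.837, -0.0, 0.0]
ft_force: [-0.4, 0.1, 0.1]
gripper_width: 1.004
gripper_force: 0.0
```

```bash
python3 plan.py .5403 -.4603 .018 23.7
```

```text
t 15.95 pos [ 0.5397 -0.4614  0.0638] yaw 23.66 tilt [ 0.0004 -0.0007] shift [ 0.9  1.  45.8] F [-0.4  0.1  0.1] w 85.8
turn -0.04
```

Emit:
jog_arm(
  xyz=[
    [0.9, 1.0, 15],
    [0, 0, 15],
    [0, 0, 11],
    [0, 0, 5],
    [0, 0, 0],
    [0, 0, 0],
  ],
  turn=[0, 0, 0, 0, 0, 0],
)

```text
time: 16.7
tool_pos: [0.5402, -0.4602, 0.0177]
orientation: [0.547, 0.837, -0.0, 0.0]
ft_force: [0.6, -0.2, -0.5]
gripper_width: 1.001
gripper_force: 0.0
```

Emit:
jog_arm(
  xyz=[
    [0, 0, 0],
    [0, 0, 0],
    [0, 0, 0],
    [0, 0, 0],
    [0, 0, 0],
    [0, 0, 0],
  ],
  turn=[0, 0, 0, 0, 0, 0],
  gripper=50,
  grip_force=35,
)

```text
time: 17.45
tool_pos: [0.5403, -0.4602, 0.0181]
orientation: [0.547, 0.837, -0.0, 0.0]
ft_force: [-0.7, 1.5, 5.8]
gripper_width: 0.788
gripper_force: 39.5
```

Emit:
jog_arm(
  xyz=[
    [0, 0, -12],
    [0, 0, -28],
    [0, 0, -35],
    [0, 0, -35],
    [0, 0, -35],
    [0, 0, -35],
    [0, 0, 0],
  ],
  turn=[0, 0, 10, 10, 10, 10, 0],
)

```text
time: 18.32
tool_pos: [0.541, -0.4609, 0.2009]
orientation: [0.801, 0.599, 0.0, 0.003]
ft_force: [0.3, -0.7, -1.5]
gripper_width: 0.784
gripper_force: 39.8
```

```bash
python3 plan.py .6131 -.066 .0185 -16.3
```

```text
t 18.325 pos [ 0.541  -0.4609  0.2009] yaw -16.38 tilt [ 0.0039 -0.0037] shift [399.7 -43.1 181.2] F [ 0.3 -0.7 -1.5] w 66.9
turn -0.08
```

Emit:
jog_arm(
  xyz=[
    [25, -3.1, 0],
    [36, -4, 0],
    [36, -4, 0],
    [36, -4, 0],
    [36, -4, 0],
    [36, -4, 0],
    [36, -4, 0],
    [36, -4, 0],
    [36, -4, 0],
    [36, -4, 0],
    [36, -4, 0],
    [15, 0, 0],
    [0, 0, 30],
    [0, 0, 35],
    [0, 0, 35],
    [0, 0, 30],
    [0, 0, 0],
    [0, 0, 0],
  ],
  turn=[0, 0, 0, 0, 0, 0, 0, 0, 0, 0, 0, 0, 0, 0, 0, 0, 0, 0],
)

```text
time: 20.58
tool_pos: [0.6114, -0.0648, 0.0682]
orientation: [0.8, 0.6, 0.0, 0.0]
ft_force: [1.0, -0.2, -1.1]
gripper_width: 0.788
gripper_force: 40.1
```

```bash
python3 plan.py .6131 -.066 .0185 -16.3
```

```text
t 20.575 pos [ 0.6114 -0.0648  0.0682] yaw -16.33 tilt [ 0.0008 -0.0006] shift [-0.7  1.9 49.8] F [ 1.  -0.2 -1.1] w 67.3
turn -0.03
```

Emit:
jog_arm(
  xyz=[
    [-0.7, 1.9, 15],
    [0, 0, 17],
    [0, 0, 11],
    [0, 0, 4],
    [0, 0, 2],
    [0, 0, 1],
    [0, 0, 0],
  ],
  turn=[0, 0, 0, 0, 0, 0, 0],
)

```text
time: 21.45
tool_pos: [0.6125, -0.0651, 0.0181]
orientation: [0.8, 0.6, 0.0, -0.0]
ft_force: [-2.2, -0.1, 5.2]
gripper_width: 0.79
gripper_force: 40.6
```

Emit:
jog_arm(
  xyz=[
    [0, 0, 0],
    [0, 0, 0],
    [0, 0, 0],
    [0, 0, 0],
    [0, 0, 0],
  ],
  turn=[0, 0, 0, 0, 0],
  gripper=85.4,
)

```text
time: 22.08
tool_pos: [0.6126, -0.0651, 0.0173]
orientation: [0.8, 0.6, -0.0, 0.0]
ft_force: [-0.3, 0.8, -0.4]
gripper_width: 0.999
gripper_force: 0.0
```

Emit:
jog_arm(
  xyz=[
    [0, 0, -10],
    [0, 0, -25],
    [0, 0, -35],
    [0, 0, -35],
    [0, 0, -35],
    [0, 0, -35],
    [0, 0, 0],
    [0, 0, 0],
  ],
  turn=[0, 0, 0, 0, 0, 0, 0, 0],
)

```text
time: 23.08
tool_pos: [0.6123, -0.0649, 0.1923]
orientation: [0.8, 0.6, 0.0, -0.0]
ft_force: [-0.3, 0.9, 0.9]
gripper_width: 0.998
gripper_force: 0.0
```

```bash
python3 - <<'E'
from h import *
snap('wrist','w6')
a=cv2.imread('pics/w6.png');hsv=cv2.cvtColor(a,cv2.COLOR_BGR2HSV)
m=cv2.inRange(hsv,(15,110,60),(35,255,255)); 
for c in cv2.findContours(m,0,2)[0]:
    if cv2.contourArea(c)>300: e=cv2.fitEllipse(c); print(e[0],e[1],onz('w6',*e[0],.03))
E
python3 plan.py .363 -.320 .15 -16.3
```

```text
(14.174800872802734, 290.34857177734375) (20.608001708984375, 34.16144561767578) [ 0.01814284 -0.10165044]
(319.43621826171875, 281.00006103515625) (59.04545593261719, 97.56466674804688) [ 0.58142154 -0.17463168]
(318.76348876953125, 179.29576110839844) (69.12771606445312, 69.64237213134766) [ 0.61237501 -0.0658744 ]
(0.6057772636413574, 30.471776962280273) (11.71726131439209, 24.16120719909668) [0.22820708 0.29006611]
t 23.125 pos [ 0.6121 -0.0648  0.1918] yaw -16.3 tilt [-0.001   0.0003] shift [-314.8 -167.4   42. ] F [ 0.2 -0.1 -0.1] w 85.5
turn -0.0
```

View pics/w6.png

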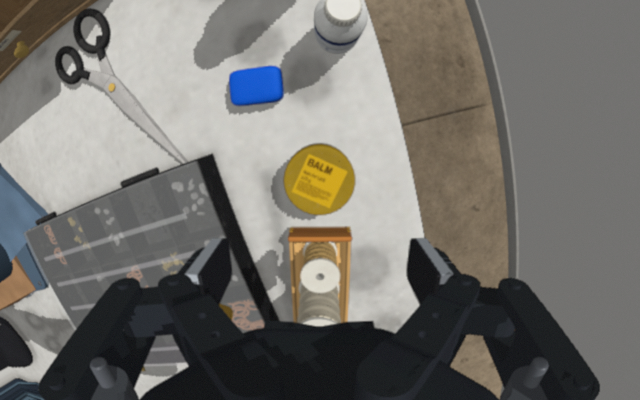

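Run:
```python
from h import *
a=cv2.imread('pics/w6.png')
cv2.imwrite('pics/w6c.png',cv2.resize(a[130:300,260:380],None,fx=3.5,fy=3.5,interpolation=cv2.INTER_CUBIC))
e=onz('w6',320.5,228.5,.03);t=onz('w6',318.8,179.3,.032);print(e,t,np.linalg.norm(e-t))
y=np.array([.281,.96]); print((t-e)@y, e-.078*y)
print(onz('w6',320,276,.061))
```

```text
[ 0.59982725 -0.11515099] [ 0.61253961 -0.06543517] 0.05131537468609496
0.05129936832890752 [ 0.57790925 -0.19003099]
[ 0.58891716 -0.15058148]
```

View pics/w6c.png

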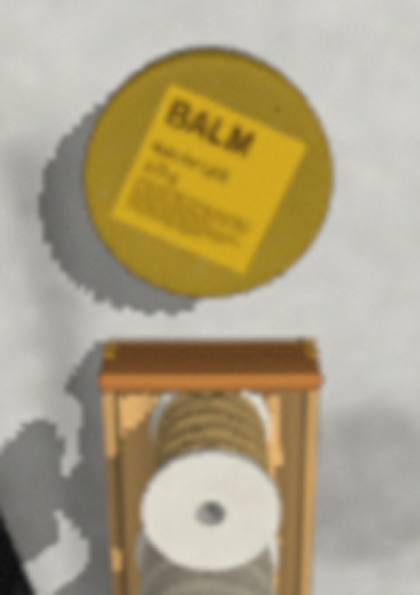

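```bash
python3 - <<'E'
from h import *
y=np.array([.281,.96]);t=onz('w6',319.2,179.3,.033)
for v,z in((227.2,0),(237.8,.03)):
    e=onz('w6',320,v,z); print(e,(t-e)@y, e-.078*y)
E
python3 plan.py .49 -.25 .25 -16.3
```

```text
[ 0.59644149 -0.12540121] 0.06232740669268735 [ 0.57452349 -0.20028121]
[ 0.59647909 -0.12488553] 0.06182178577073864 [ 0.57456109 -0.19976553]
t 23.125 pos [ 0.6121 -0.0648  0.1918] yaw -16.3 tilt [-0.001   0.0003] shift [-212.   -65.3  -58.1] F [ 0.2 -0.1 -0.1] w 85.5
turn -0.0
```

Emit:
jog_arm(
  xyz=[
    [-25, -19, 0],
    [-25, -19, 0],
    [-25, -19, 0],
    [-25, -19, 0],
    [-25, -19, 0],
    [-27, -20, 0],
    [0, 0, 0],
    [0, 0, 0],
    [0, 0, 0],
  ],
  turn=[0, 0, 0, 0, 0, 0, 9, 8.7, 0],
  gripper=65,
)

```text
time: 24.25
tool_pos: [0.4591, -0.1785, 0.1916]
orientation: [0.883, 0.47, -0.001, -0.0]
ft_force: [-0.3, 0.5, -0.2]
gripper_width: 0.76
gripper_force: 0.0
```

```bash
python3 - <<'E'
from h import *
snap('wrist','w7')
a=cv2.imread('pics/w7.png');hsv=cv2.cvtColor(a,cv2.COLOR_BGR2HSV)
m=cv2.inRange(hsv,(15,110,60),(35,255,255)); p=proj('w7',(.459,-.179,.071)); print(p)
for c in cv2.findContours(m,0,2)[0]:
    if cv2.contourArea(c)>300:
        q=np.array([onz('w7',*k[0],.064) for k in c],np.float32); print(cv2.boundingRect(c),cv2.minAreaRect(q*1000))
E
python3 plan.py .459 -.179 .067 -34
```

```text
(np.float64(318.42710136436807), np.float64(190.27206132713192))
(527, 288, 31, 36) ((609.5081176757812, -458.7092590332031), (34.0220832824707, 86.43157196044922), 18.75966453552246)
(0, 268, 81, 92) ((-80.16192626953125, -109.99217987060547), (90.67098236083984, 446.97222900390625), 86.43883514404297)
(334, 246, 34, 27) ((445.08062744140625, -252.30979919433594), (13.972504615783691, 30.52435874938965), 89.51454162597656)
(565, 221, 75, 86) ((761.2839965820312, -525.4052734375), (56.311798095703125, 362.6884460449219), 29.965150833129883)
(298, 159, 44, 62) ((458.48822021484375, -181.052001953125), (54.14755630493164, 36.36488342285156), 55.76695251464844)
(372, 54, 78, 156) ((562.1835327148438, -187.3192596435547), (131.93089294433594, 57.72771453857422), 74.11631774902344)
(351, 0, 71, 31) ((590.4014892578125, -87.73619079589844), (28.08867835998535, 60.80653381347656), 61.42842102050781)
t 24.3 pos [ 0.4593 -0.1785  0.1917] yaw -33.81 tilt [-0.0015 -0.0002] shift [ -0.5   0.2 124.7] F [-0.6 -0.1 -0.2] w 65.0
turn 0.19
```

View pics/w7.png

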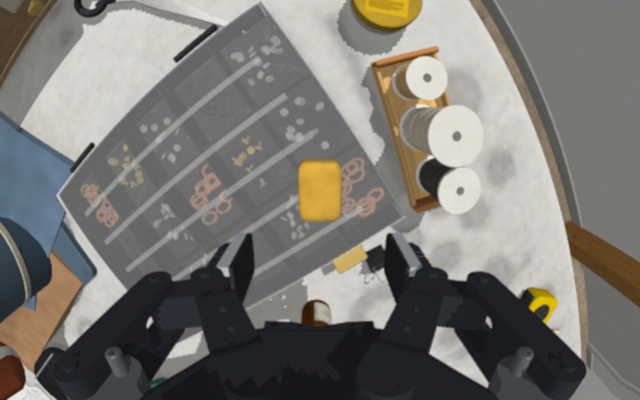

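Emit:
jog_arm(
  xyz=[
    [-1.5, 0.3, 20],
    [0, 0, 30],
    [0, 0, 30],
    [0, 0, 25],
    [0, 0, 13],
    [0, 0, 5],
    [0, 0, 0],
    [0, 0, 0],
  ],
  turn=[0, 0, 0, 0, 0, 0, 0, 0],
)

```text
time: 25.3
tool_pos: [0.4594, -0.1802, 0.07]
orientation: [0.883, 0.47, 0.0, 0.0]
ft_force: [0.5, -0.6, 0.3]
gripper_width: 0.758
gripper_force: 0.0
```

Emit:
jog_arm(
  xyz=[
    [0, 0, 0],
    [0, 0, 0],
    [0, 0, 0],
    [0, 0, 0],
    [0, 0, 0],
    [0, 0, 0],
  ],
  turn=[0, 0, 0, 0, 0, 0],
  gripper=25,
  grip_force=30,
)

```text
time: 26.05
tool_pos: [0.4592, -0.1801, 0.0698]
orientation: [0.883, 0.47, 0.0, 0.0]
ft_force: [-1.2, 0.6, 7.2]
gripper_width: 0.411
gripper_force: 29.8
```

Emit:
jog_arm(
  xyz=[
    [0, 0, -10],
    [0, 0, -25],
    [0, 0, -35],
    [0, 0, -35],
    [0, 0, -20],
    [0, 0, 0],
  ],
  turn=[0, 0, 0, -9, -8.5, 0],
)

```text
time: 26.8
tool_pos: [0.4596, -0.1805, 0.196]
orientation: [0.801, 0.598, 0.001, 0.001]
ft_force: [-0.1, -0.0, -1.2]
gripper_width: 0.413
gripper_force: 30.2
```

```bash
python3 plan.py .6124 -.0657 .053 -16.3
```

```text
t 26.8 pos [ 0.4596 -0.1805  0.196 ] yaw -16.53 tilt [ 0.0033 -0.0004] shift [153.4 113.3 143.5] F [-0.1 -0.  -1.2] w 35.2
turn -0.23
```

Emit:
jog_arm(
  xyz=[
    [25.5, 18.9, 0],
    [25.5, 18.9, 0],
    [25.5, 18.9, 0],
    [25.5, 18.9, 0],
    [25.5, 18.9, 0],
    [25.5, 18.9, 0],
    [0, 0, 25],
    [0, 0, 35],
    [0, 0, 30],
    [0, 0, 20],
    [0, 0, 0],
    [0, 0, 0],
  ],
  turn=[0, 0, 0, 0, 0, 0, 0, 0, 0, 0, 0, 0],
)

```text
time: 28.3
tool_pos: [0.6113, -0.0659, 0.0846]
orientation: [0.802, 0.598, -0.0, 0.0]
ft_force: [-0.4, 0.8, 0.8]
gripper_width: 0.41
gripper_force: 30.2
```

```bash
python3 plan.py .6124 -.0657 .053 -16.3
```

```text
t 28.3 pos [ 0.6113 -0.0659  0.0846] yaw -16.6 tilt [-0.     -0.0004] shift [ 0.5  1.  31.6] F [-0.4  0.8  0.8] w 35.0
turn -0.3
```

Emit:
jog_arm(
  xyz=[
    [0.5, 1, 10],
    [0, 0, 10],
    [0, 0, 6],
    [0, 0, 3],
    [0, 0, 1.5],
    [0, 0, 1],
    [0, 0, 0],
  ],
  turn=[0, 0, 0, 0, 0, 0, 0],
)

```text
time: 29.18
tool_pos: [0.6123, -0.0655, 0.0532]
orientation: [0.801, 0.598, 0.0, 0.0]
ft_force: [-1.7, -0.4, 3.0]
gripper_width: 0.411
gripper_force: 30.6
```

Emit:
jog_arm(
  xyz=[
    [0, 0, 0],
    [0, 0, 0],
    [0, 0, 0],
    [0, 0, 0],
    [0, 0, 0],
  ],
  turn=[0, 0, 0, 0, 0],
  gripper=65,
)

```text
time: 29.8
tool_pos: [0.6123, -0.0655, 0.0528]
orientation: [0.801, 0.598, -0.0, 0.0]
ft_force: [-0.2, -0.8, -0.6]
gripper_width: 0.762
gripper_force: 0.0
```

Emit:
jog_arm(
  xyz=[
    [0, 0, -10],
    [0, 0, -25],
    [0, 0, -35],
    [0, 0, -35],
    [0, 0, -35],
    [0, 0, 0],
    [0, 0, 0],
  ],
  turn=[0, 0, 0, 0, 0, 0, 0],
)

```text
time: 30.68
tool_pos: [0.612, -0.0652, 0.1928]
orientation: [0.801, 0.598, 0.0, -0.0]
ft_force: [0.8, 0.2, -0.4]
gripper_width: 0.76
gripper_force: 0.0
```

```bash
python3 - <<'E'
from h import *
snap('wrist','w8')
a=cv2.imread('pics/w8.png');a=cv2.resize(a[120:260,240:400],None,fx=4,fy=4,interpolation=cv2.INTER_CUBIC)
cv2.imwrite('pics/w8c.png',a)
E
python3 plan.py .365 -.321 .24 -16.3
```

```text
t 30.725 pos [ 0.6118 -0.0652  0.1923] yaw -16.5 tilt [-0.001   0.0003] shift [-315.4 -164.   -47.5] F [-0.1  0.7 -1.2] w 65.0
turn -0.2
```

View pics/w8c.png

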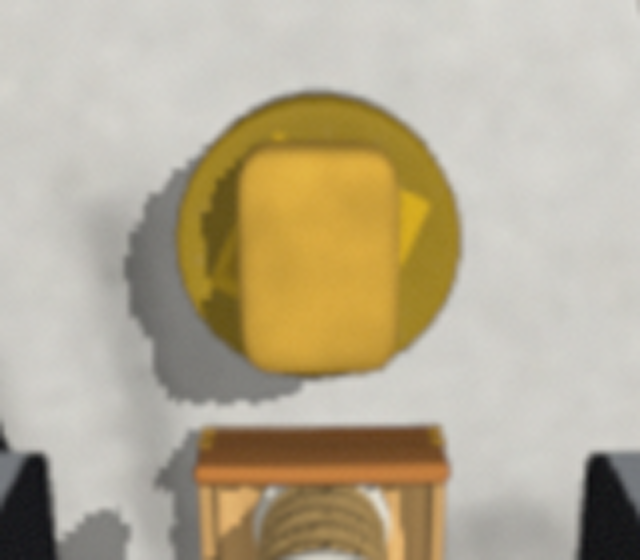

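Run:
```python
from h import *
w=onz('w8',319.6,184.8,.053);t=onz('w8',319.6,178.6,.034);print(w,t,np.linalg.norm(w-t))
```

```text
[ 0.61284065 -0.06618864] [ 0.61322966 -0.06503518] 0.0012172937066561313
```

Emit:
jog_arm(
  xyz=[
    [-25, -13, 0],
    [-37, -19.2, 0],
    [-37, -19.2, 0],
    [-37, -19.2, 0],
    [-37, -19.2, 0],
    [-37, -19.2, 0],
    [-37, -19.2, 0],
    [-37, -19.2, 0],
    [-31, -16, 0],
    [0, 0, 0],
    [0, 0, 0],
  ],
  turn=[0, 0, 0, 0, 0, 0, 0, 0, 0, 0, 0],
  gripper=54,
)

```text
time: 32.1
tool_pos: [0.3662, -0.3205, 0.1922]
orientation: [0.801, 0.598, -0.0, -0.001]
ft_force: [-0.2, -0.0, 0.0]
gripper_width: 0.631
gripper_force: 0.0
```

```bash
python3 - <<'E'
from h import *
snap('wrist','w9'); print(proj('w9',(.365,-.321,.075)))
a=cv2.imread('pics/w9.png')
for z,n in((.0,'base'),(.075,'top')):
  c=np.array([.365,-.321]);
E
python3 plan.py .365 -.321 .036 -16.3
```

```text
(np.float64(317.2926711165701), np.float64(191.88071924775994))
t 32.15 pos [ 0.3666 -0.3202  0.1923] yaw -16.45 tilt [-0.0006  0.0008] shift [ -1.3  -1.2 156.3] F [ 0.7  1.2 -0.1] w 54.1
turn -0.15
```

View pics/w9.png

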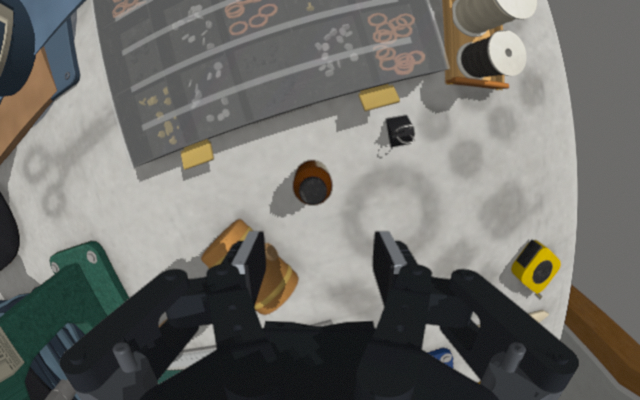

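Emit:
jog_arm(
  xyz=[
    [0.5, -4.7, 20],
    [0, 0, 30],
    [0, 0, 30],
    [0, 0, 30],
    [0, 0, 25],
    [0, 0, 15],
    [0, 0, 6],
    [0, 0, 0],
    [0, 0, 0],
  ],
  turn=[0, 0, 0, 0, 0, 0, 0, 0, 0],
)

```text
time: 33.28
tool_pos: [0.3622, -0.3192, 0.0373]
orientation: [0.801, 0.598, 0.0, 0.0]
ft_force: [-0.1, 0.0, 0.7]
gripper_width: 0.634
gripper_force: 0.0
```

Emit:
jog_arm(
  xyz=[
    [0, 0, 0],
    [0, 0, 0],
    [0, 0, 0],
    [0, 0, 0],
    [0, 0, 0],
    [0, 0, 0],
  ],
  turn=[0, 0, 0, 0, 0, 0],
  gripper=22,
  grip_force=30,
)

```text
time: 34.02
tool_pos: [0.3618, -0.3192, 0.0374]
orientation: [0.801, 0.598, 0.0, 0.0]
ft_force: [-0.7, 0.9, 5.4]
gripper_width: 0.409
gripper_force: 29.1
```

Emit:
jog_arm(
  xyz=[
    [0, 0, -10],
    [0, 0, -25],
    [0, 0, -30],
    [0, 0, -30],
    [0, 0, -15],
    [0, 0, 0],
  ],
  turn=[0, 0, 0, 0, 0, 0],
)

```text
time: 34.78
tool_pos: [0.3622, -0.3193, 0.1476]
orientation: [0.801, 0.598, 0.0, 0.001]
ft_force: [-0.5, 0.7, -1.0]
gripper_width: 0.407
gripper_force: 30.5
```

```bash
python3 plan.py .541 -.3145 .037 -16.3
```

```text
t 34.775 pos [ 0.3622 -0.3193  0.1476] yaw -16.48 tilt [ 0.0018 -0.001 ] shift [ 55.4 169.8 110.9] F [-0.5  0.7 -1. ] w 34.7
turn -0.18
```

Emit:
jog_arm(
  xyz=[
    [9.2, 28.3, 0],
    [9.2, 28.3, 0],
    [9.2, 28.3, 0],
    [9.2, 28.3, 0],
    [9.2, 28.3, 0],
    [9.2, 28.3, 0],
    [0, 0, 20],
    [0, 0, 30],
    [0, 0, 25],
    [0, 0, 0],
    [0, 0, 0],
  ],
  turn=[0, 0, 0, 0, 0, 0, 0, 0, 0, 0, 0],
)

```text
time: 36.15
tool_pos: [0.5402, -0.3148, 0.0719]
orientation: [0.801, 0.598, -0.0, -0.0]
ft_force: [0.3, -0.8, -1.2]
gripper_width: 0.406
gripper_force: 30.5
```

```bash
python3 plan.py .541 -.3145 .037 -16.3
```

```text
t 36.15 pos [ 0.5402 -0.3148  0.0719] yaw -16.53 tilt [-0.0002 -0.0001] shift [ 0.6  0.7 34.9] F [ 0.3 -0.8 -1.2] w 34.6
turn -0.23
```

Emit:
jog_arm(
  xyz=[
    [0.6, 0.7, 10],
    [0, 0, 12],
    [0, 0, 7],
    [0, 0, 3],
    [0, 0, 1.5],
    [0, 0, 1],
    [0, 0, 0],
  ],
  turn=[0, 0, 0, 0, 0, 0, 0],
)

```text
time: 37.02
tool_pos: [0.5412, -0.3142, 0.0376]
orientation: [0.801, 0.598, 0.0, 0.0]
ft_force: [-1.0, 0.1, 0.7]
gripper_width: 0.407
gripper_force: 30.7
```

Emit:
jog_arm(
  xyz=[
    [0, 0, 0],
    [0, 0, 0],
    [0, 0, 0],
    [0, 0, 0],
  ],
  turn=[0, 0, 0, 0],
  gripper=54,
)

```text
time: 37.52
tool_pos: [0.5411, -0.3142, 0.0373]
orientation: [0.801, 0.598, 0.0, 0.0]
ft_force: [-0.3, -0.1, 0.2]
gripper_width: 0.634
gripper_force: 0.0
```

Emit:
jog_arm(
  xyz=[
    [0, 0, -8],
    [0, 0, -20],
    [0, 0, -30],
    [0, 0, -35],
    [0, 0, -40],
    [0, 0, -40],
    [0, 0, -20],
    [0, 0, 0],
    [0, 0, 0],
  ],
  turn=[0, 0, 0, 0, 0, 0, 0, 0, 0],
)

```text
time: 38.65
tool_pos: [0.5408, -0.3138, 0.2297]
orientation: [0.801, 0.598, -0.0, -0.0]
ft_force: [0.0, 1.0, 0.7]
gripper_width: 0.637
gripper_force: 0.0
```

```bash
python3 - <<'E'
from h import *
snap('wrist','w10');snap('side','s10'); print(proj('w10',(.541,-.3145,.075)),proj('w10',(.541,-.3145,0)),proj('w10',(.5625,-.2465,.076)))
a=cv2.imread('pics/w10.png')[:240,200:440];b=cv2.imread('pics/s10.png')[120:320,220:440]
cv2.imwrite('pics/f.png',np.hstack([cv2.resize(a,(400,400)),cv2.resize(b,(400,400*200//220)) if 0 else cv2.resize(b,(400,400))]))
E
python3 plan.py .541 -.3145 .24 -16.3
```

```text
(np.float64(319.0063976531504), np.float64(180.84837947356684)) (np.float64(319.0117376711958), np.float64(165.83394577500883)) (np.float64(320.53307222605474), np.float64(103.77525148336832))
t 38.75 pos [ 0.5407 -0.3138  0.2293] yaw -16.51 tilt [-0.0015  0.0008] shift [ -0.6   0.5 -10.7] F [-0.2  0.9 -0.4] w 54.0
turn -0.21
```

View pics/f.png

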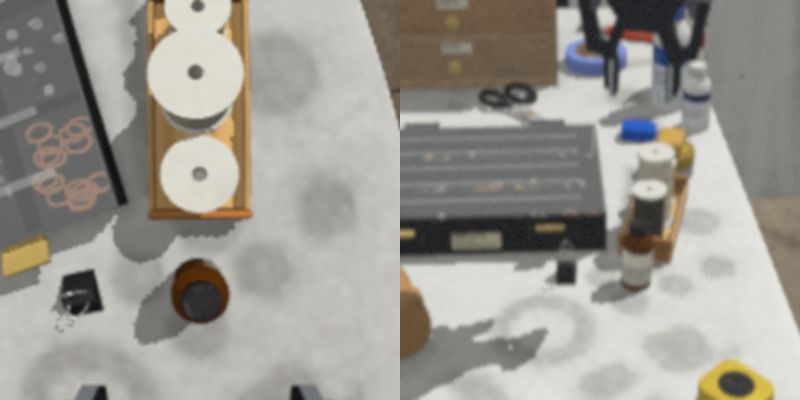

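Run:
```python
from h import *
y=np.array([.281,.96]);x=np.array([.96,-.281])
e=onz('w10',320,130,.03);b=onz('w10',320.6,180,.075);print(e,b,(e-b)@y,(b-e)@x)
print(onz('w10',200+195*.6,72*.6,.096),onz('w10',319.8,174*.6,.076))
```

```text
[ 0.55450696 -0.27242238] [ 0.54265844 -0.31413931] 0.04337768846685513 0.000347873360297778
[ 0.57418879 -0.19626045] [ 0.56171153 -0.24685766]
```

Bottle centre is 43 mm from the tray end, which is a 25 mm gap. It is in line, and the mid spool has not moved.

```bash
python3 -c "
from rig import *
print(job_done())"
```

```text
the job is handed in; nothing more can be done
None
```

The job is handed in: the tall spool is in the gap, the wax tin is off the small-spool end with the beeswax on its lid, and the paint bottle is off the other end. By my camera measurements everything is within tolerance, but the hand-in returned no verdict.

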